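Find the socket that fits the manifold nut

ROBOT

A 6-joint arm with a two-finger parallel gripper is mounted at the origin on the work surface. World frame = base frame: x ahead of the robot, y to its left, z up, the work surface at z = 0. Lengths are in m, angles in rad, forces in N, time in s.
With the tool pointing down it reaches from about 0.275 to 0.725 m from the base axis. Payload 5.6 kg.
Tool frame: the origin (TCP) lies midway between the tips of the shut fingers; the grasp point (between the pads) lies 19 mm behind it (env.grip_point_offset is the distance from the TCP to the grasp point, in m); y points along the fingers, z is the direction in which the jaws open and shut, and the axes are right-handed (so a half turn about y gives the same grasp; the last joint's range is limited). The gripper opens to 85 mm and grips with 20 to 120 N. Pads are 22 mm wide; open, the fingers measure 114 mm over their backs; the gripper's body (76 mm by 85 mm) begins 54 mm behind the grasp point. The pads swing forward as they close: fully open they stand 13 mm farther back than shut.
Start: joints at [-0.901, 0.255, 0.108, 0, -1.424, -0.285], TCP at [0.206, -0.51, 0.231] pointing down, gripper open.
Joint ranges: [-2.95, 2.95], [-1.21, 1.97], [-1.09, 1.5], [-2.87, 1.71], [-2.94, -0.07], [-3.05, 3.05]. Speed limits (rad/s): [2.57, 2.57, 3.14, 3.14, 3.14, 3.14].

INTERFACE

Orientations are given as a unit quaternion [w, x, y, z].
In Python, from cell import env, imaging gives the robot as it stands. The module is installed in compiled form; this text tells all that it offers.
- The arm moves only by the tool drive_tool, never from a script. Its argument "series" is text: rows parted by semicolons, each of 5 numbers parted by spaces: the shift along the tool's x, y, z in mm, then the turn about the tool's y in degrees, then the finger opening in mm, from 0 to 85.4. In form: x y z spin jaw; .... A call has 1 to 20 rows; each row is the pose to reach, as a shift and turn from the pose commanded when the call began, along the tool's axes at that moment; what a row does not reach only later rows make up. A row lasts 1/12 s, in which the tool goes at most 41.7 mm and 7.16 degrees, less where a joint would pass 70% of its speed; a pose out of reach is approached as far as the arm can. A call with a gripper value outside its range is refused whole. The fingers move at their own pace and stop on an object; "force" is the grip in N (left out, the last holds). Time passes only in rows, so rows that repeat a pose let the fingers close. It gives the time, the measured TCP pose, the force and the opening at its end, in the units of the state.
- env.sense(): the state, without advancing time (a new reading comes with each control period).
- imaging.read_camera(name): name is "scene" or "top" or "wrist"; returns the picture (420x560x3 uint8, red, green, blue); there is no depth.
- imaging.camera_info(name): a dict with "vfov" (degrees; the focal length in pixels is half the picture's height over the tangent of half this angle, whatever the lens; pixels are square), "cx", "cy" (the principal point, pixels), "extrinsics" (4x4, takes a point from world to camera coordinates); the wrist camera has in their place "mount" (4x4, takes a point from camera to tool coordinates, whose origin is the TCP and whose axes are the tool frame's). Camera axes: x right, y down, z forward; pixel columns grow to the right and rows downward; lengths in m; the calibration is good to about 2 mm. A picture is of the moment at which its call begins: read the wrist's pose just before it. camera_info takes no time and is no camera call.
- env.finish_job(): hands the job in, once; it reports no verdict.
The state is a dict: "time_s": time; "joint_positions": joint angles; "qvel": joint speeds; "joint_efforts": joint torques, N m; "eef_pos": TCP position; "tool_rot": TCP orientation; "wrist_force": force on the tool from outside, world axes, zero at the start; "torque": the same for the moment, N m; "width": opening from 0.0 (shut) to 1.0 (fully open).
Only numpy, scipy, OpenCV 4.12 (cv2) and the standard library are available. Lean on these libraries where they do the work, as an engineer would, in place of code of your own. Each camera call takes 0.05 s, during which the arm holds its last target.

TASK

Find which of the three sockets standing on the white mat fits the recessed hex nut in the gas manifold's port nearest the stub-pipe end, trying them by the grip blade of their adapters, and put any that does not fit back standing upright on the mat. Finish while still holding the one that fits in the gripper, upright and seated fully home over that nut; the other two stand on the mat and nothing else on the bench has been moved.

Things in the scene. Friction and masses are not known exactly. Their poses are not given: they have to be found in the camera images.
- manifold: fixed aluminium gas manifold block, 85 x 250 x 45 mm (x, y, z), origin at the centre of its underside. Its +y end, towards the mat, carries a short stub pipe (30 mm long) with a brass ring; the other end is bare. Three steel collars, 54 mm outside, 26 mm tall, stand on top in a row along y (at -80, 0, +80 mm): round wells, each with a brass hex nut inside; the port is the one at +80
- port (a point): the port to be serviced, the collar nearest the stub-pipe end: the point on its axis on the floor of the well, 51 mm above the bench, where the mouth of a fully seated socket rests. The right socket slips over the nut with 1 mm play all round (1.6 mm in the well) down to this floor, if its hex is turned to match the nut within about 8 degrees (repeats every 60)
- port_rim (a point): centre of that collar's rim, 20 mm above port. The nut in the well is 14 mm tall, its top 4 mm coned, so its top lies 6 mm below the rim. A socket too big for the port stops on the rim, mouth 20 mm above port; one too small enters the well but stops on the nut, 10 to 14 mm above port
- port_nut (a point): middle of the top of the nut in that port. It is 14, 21 or 28 mm across flats, in a well of 28, 35 or 42 mm bore; the other two sizes sit in the other two collars. Which size is where changes every time and is not told. Every nut has two flats square to the manifold's x axis and two corners on its y axis
- mat: fixed white plastic bench mat, 120 x 280 x 3 mm (x, y, z), origin at the centre of its underside; the sockets stand on it in changing order, about 90 mm apart
- socket_small: loose steel hex socket, the smallest, standing mouth down on the mat; origin at the centre of its mouth (underside), z up. Round body 24 mm outside diameter, 40 mm tall, above it a 14 mm round neck (40 to 52 mm up) and the grip blade of its adapter (50 to 84 mm up). Hex opening 16 mm across flats, 26 mm deep, two of its flats square to the socket's x, two corners on its y axis. 0.1 to 0.3 kg
- socket_mid: loose steel hex socket, the middle one, standing mouth down on the mat; origin at the centre of its mouth (underside), z up. Round body 31 mm outside diameter, 40 mm tall, above it a 14 mm round neck (40 to 52 mm up) and the grip blade of its adapter (50 to 84 mm up). Hex opening 23 mm across flats, 26 mm deep, two of its flats square to the socket's x, two corners on its y axis. 0.1 to 0.3 kg
- socket_large: loose steel hex socket, the largest, standing mouth down on the mat; origin at the centre of its mouth (underside), z up. Round body 38 mm outside diameter, 40 mm tall, above it a 14 mm round neck (40 to 52 mm up) and the grip blade of its adapter (50 to 84 mm up). Hex opening 30 mm across flats, 26 mm deep, two of its flats square to the socket's x, two corners on its y axis. 0.1 to 0.3 kg
- grip_small (a point): middle of the small socket's grip blade, on its axis 67 mm above its mouth. The flat upright steel blade is 30 mm long along the socket's x, 12 mm thick along its y and 34 mm tall: pinch it from above across the thickness
- grip_mid (a point): middle of the middle socket's grip blade, on its axis 67 mm above its mouth. The flat upright steel blade is 30 mm long along the socket's x, 12 mm thick along its y and 34 mm tall: pinch it from above across the thickness
- grip_large (a point): middle of the large socket's grip blade, on its axis 67 mm above its mouth. The flat upright steel blade is 30 mm long along the socket's x, 12 mm thick along its y and 34 mm tall: pinch it from above across the thickness
- viewport: bystander: round steel flange with a green window, 60 mm across, 34 mm tall, on the bench between mat and manifold; origin at its underside
- spare_nut: bystander: loose brass hex nut, 17 mm across flats, 12 mm tall, lying on the mat near its robot-side edge; origin at its underside
- wrench: bystander: flat steel wrench, 150 mm, lying on the bench in front of the mat; origin at its middle
- screwdriver: bystander: black screwdriver, 170 mm, lying on the bench in front of the manifold; origin near its middle
- bolt_jar: bystander: small clear jar, 56 mm across, 60 mm tall, beyond the mat; origin at its underside
- union: bystander: brass pipe union, 50 mm long, 22 mm thick, lying on the bench beyond the mat and manifold; origin at its underside
Things that resemble listed ones, but are neither listed nor needed, are in the scene too. Leave any yellow look-alike of the socket_mid alone.

How it is judged:
By the outcome, as a careful person would: the job done as asked, in the order asked, and still so for the second after the job is handed in, while the arm keeps its last pose, push and grip.
It also fails if it takes over 72 s, if anything falls off the work surface, if the arm or the gripper's body presses on something with over 40 N, if the wrist force passes 120 N, or if a joint passes its speed limit or range.

## Working session

There is one attempt and no reset: what is moved stays moved. The work goes in short steps, Python scripts to look and compute and a tool call to move; the robot and the scene stay as the last step left them, time stands still between calls to the robot, and variables do not carry over. Pictures are saved under pics/ and viewed, and the job is handed in when it is done.

Besides the shell and the picture viewer there is one more tool, called after "Emit:" as a command line: name --argument value ..., lists and objects as JSON in quotes. drive_tool: Moves the arm, as the interface text tells. Its arguments: {"type":"object","properties":{"series":{"type":"string"},"force":{"type":"number"}},"required":["series"]}

```bash
mkdir -p pics; cat > h.py <<'E'
import numpy as np, cv2
from cell import env, imaging
from scipy.spatial.transform import Rotation as R
def save(n,im): cv2.imwrite(f'pics/{n}.png',cv2.cvtColor(im,cv2.COLOR_RGB2BGR))
def pose():
    s=env.sense(); q=s['tool_rot']; return np.array(s['eef_pos']), R.from_quat([q[1],q[2],q[3],q[0]]).as_matrix()
def cam(name,P=None):
    c=imaging.camera_info(name); f=210/np.tan(np.radians(c['vfov'])/2)
    if 'extrinsics' in c:
        E=np.array(c['extrinsics']); Rc=E[:3,:3].T; o=-Rc@E[:3,3]
    else:
        M=np.array(c['mount']); p,T=P; Rc=T@M[:3,:3]; o=p+T@M[:3,3]
    return f,c['cx'],c['cy'],Rc,o
def ray(C,u,v):
    f,cx,cy,Rc,o=C; d=Rc@np.array([(u-cx)/f,(v-cy)/f,1]); return o,d/np.linalg.norm(d)
def onz(C,u,v,z):
    o,d=ray(C,u,v); return o+d*(z-o[2])/d[2]
def proj(C,p):
    f,cx,cy,Rc,o=C; q=Rc.T@(np.array(p)-o); return q[0]/q[2]*f+cx,q[1]/q[2]*f+cy
def tri(rays):
    A=np.zeros((3,3));b=np.zeros(3)
    for o,d in rays:
        Q=np.eye(3)-np.outer(d,d);A+=Q;b+=Q@o
    x=np.linalg.solve(A,b); return x,[np.linalg.norm((np.eye(3)-np.outer(d,d))@(x-o)) for o,d in rays]
E
python3 - <<'E'
from h import *
s=env.sense(); print(s); print(env.grip_point_offset)
for n in ['scene','top','wrist']:
    print(n,{k:(np.round(v,4).tolist() if not np.isscalar(v) else v) for k,v in imaging.camera_info(n).items()})
    im=imaging.read_camera(n); save(n+'0',im); np.save(n+'0.npy',im)
E
```

```text
{'time_s': 0.0, 'joint_positions': array([-9.01395236e-01,  2.55736300e-01,  1.06999018e-01, -4.74132312e-04,
       -1.42390228e+00, -2.84630971e-01]), 'qvel': array([-5.61058446e-04,  1.34058760e-04,  1.95405478e-04,  2.64337329e-04,
       -2.40489424e-04, -5.76920526e-05]), 'joint_efforts': array([-8.98218605e-04, -3.86625981e+01,  2.37939459e+01,  5.36507919e+00,
       -6.10768198e-03, -1.06897795e-05]), 'eef_pos': array([ 0.20632131, -0.50929508,  0.23039935]), 'tool_rot': array([ 0.69472083, -0.69341072, -0.13502296,  0.13532678]), 'wrist_force': array([-0.17431927, -0.17633648,  0.22651136]), 'torque': array([0.00659492, 0.01558537, 0.00069839]), 'width': 1.0007503170398158}
0.0187
scene {'vfov': 46.0839502922427, 'cx': 275.7712666676178, 'cy': 214.18062372761855, 'extrinsics': [[0.6463, 0.7631, -0.0031, -0.361], [0.4276, -0.3655, -0.8268, -0.1696], [-0.632, 0.5331, -0.5625, 1.4602], [0.0, 0.0, 0.0, 1.0]]}
top {'vfov': 42.42627402759288, 'cx': 273.5510795420346, 'cy': 204.29233699090625, 'extrinsics': [[0.0123, -0.9998, 0.014, 0.0302], [-0.9922, -0.014, -0.1242, 0.5248], [0.1244, -0.0123, -0.9922, 1.5565], [0.0, 0.0, 0.0, 1.0]]}
wrist {'vfov': 71.16658843246121, 'cx': 281.65437697483253, 'cy': 210.2722944561002, 'mount': [[0.0, 0.9592, 0.2826, -0.0721], [0.0011, -0.2826, 0.9592, -0.1425], [1.0, 0.0003, -0.0011, -0.0007], [0.0, 0.0, 0.0, 1.0]]}
```

View pics/scene0.png

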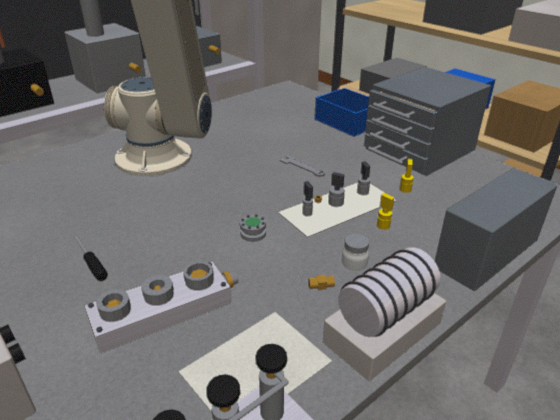

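View pics/top0.png

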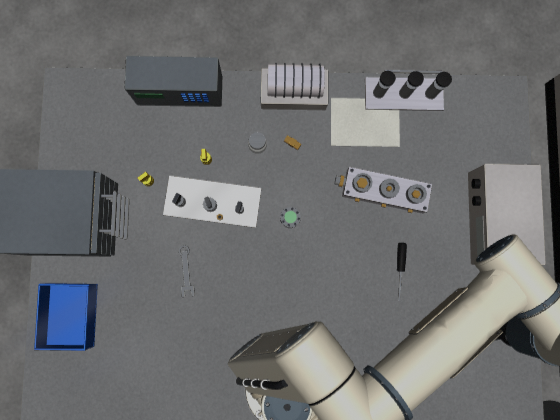

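View pics/wrist0.png

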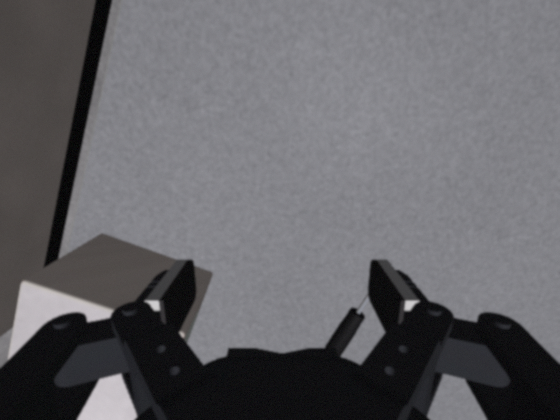

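The scene view shows the manifold at lower left, with its stub pipe at about (230,280) pointing towards the mat. The three black-bladed sockets on the mat are at (308,200), (337,190) and (364,180). The yellow look-alikes at (385,212) and (407,176) stand off the mat. In the top view the sockets are at (178,199), (209,204) and (240,208), and the port collar next to the stub is at (362,182). Next I'll enlarge these areas.

```bash
python3 - <<'E'
from h import *
t=np.load('top0.npy'); s=np.load('scene0.npy')
z=lambda im,a,b,c,d,k: cv2.resize(im[b:d,a:c],None,fx=k,fy=k,interpolation=cv2.INTER_CUBIC)
save('c1',np.vstack([z(t,150,170,270,235,6)[:300*2][:,:720][:290],z(t,330,160,450,210,6)]))
save('c2',np.vstack([z(s,270,150,430,235,4.5),]))
save('c3',z(s,80,250,240,345,4.5))
C=cam('top')
for n,uv in dict(A=(178,199),B=(209,204),C=(240,208)).items(): print(n,onz(C,*uv,0.08).round(3))
print('port',onz(C,362,182,0.071).round(3),'other',onz(C,389,188,.071).round(3),onz(C,417,194,.071).round(3))
for n,uv in dict(spare=(220,217),vp=(290,217)).items(): print(n,onz(C,*uv,0.02).round(3))
E
```

```text
A [0.53 0.31 0.08]
B [0.517 0.221 0.08 ]
C [0.506 0.133 0.08 ]
port [ 0.588 -0.217  0.071] other [ 0.572 -0.295  0.071] [ 0.555 -0.376  0.071]
spare [0.486 0.194 0.02 ]
vp [ 0.489 -0.012  0.02 ]
```

View pics/c1.png

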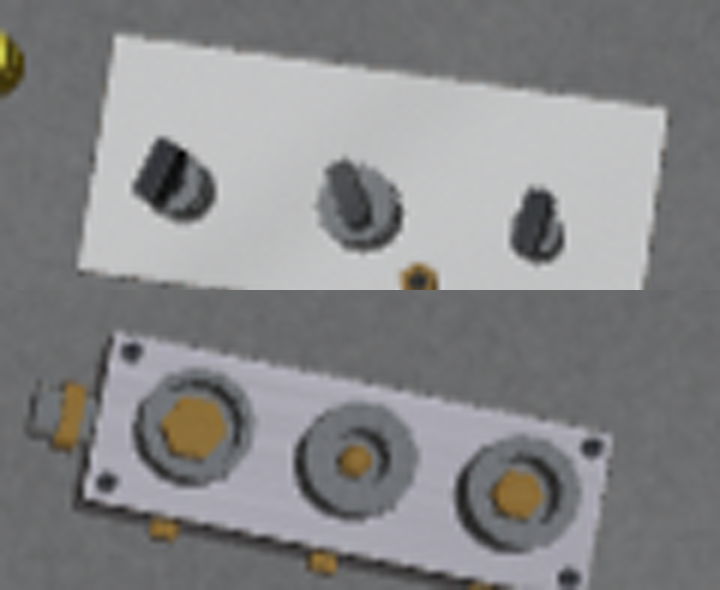

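View pics/c2.png

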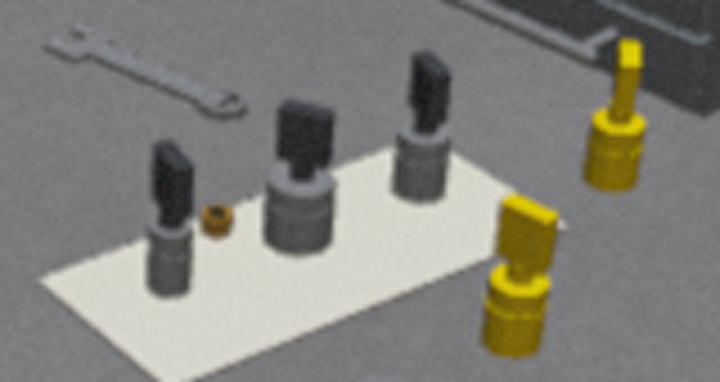

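View pics/c3.png

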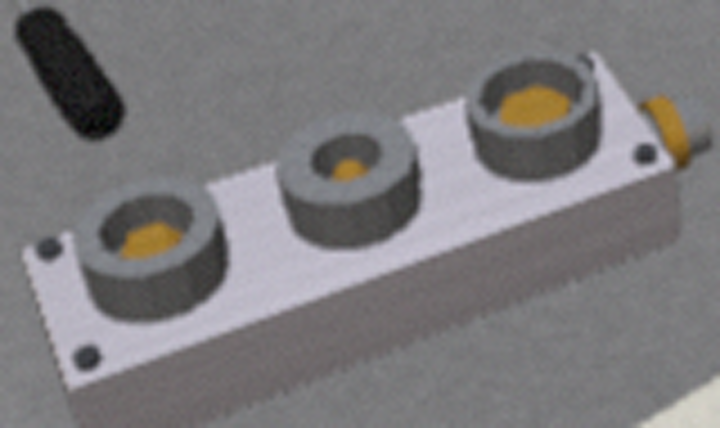

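The port nut at crop (195,428) is clearly the largest: its well nearly fills the collar, while the other two nuts are small at (357,460) and medium at (520,495). The candidates for the large socket are the three black-bladed ones on the mat, and the middle one at top (209,204) has the widest body. The yellow look-alikes are off the mat and excluded. I'll measure the port first, since it is on the way, and then the sockets with the wrist camera.

```bash
cat >> h.py <<'E'
def shift(target,jawyaw=None):
    """tool-frame shift mm, spin deg to put TCP at target with tool z at yaw (mod 180)"""
    p,T=pose(); d=T.T@(np.array(target)-p)*1000
    out=[d.round(1)]
    cur=np.degrees(np.arctan2(T[1,2],T[0,2])); print('jaw yaw now',cur.round(2),'toolx',T[:,0].round(3),'tooly',T[:,1].round(3))
    if jawyaw is not None:
        # world yaw + => rotation about tool y is negative (tool y down)
        dy=(jawyaw-cur+90)%180-90; out.append(('spin',round(-dy,2)))
    return out
E
python3 - <<'E'
from h import *
print(shift([0.57,-0.22,0.20],78.3))
E
```

```text
jaw yaw now 112.04 toolx [ 0.927  0.375 -0.   ] tooly [-0.001  0.001 -1.   ]
[array([445.7,  30.8, 131.7]), ('spin', np.float64(33.74))]
```

Emit:
drive_tool --series "446 31 132 34 85; 446 31 132 34 85; 446 31 132 34 85; 446 31 132 34 85; 446 31 132 34 85; 446 31 132 34 85; 446 31 132 34 85; 446 31 132 34 85; 446 31 132 34 85; 446 31 132 34 85; 446 31 132 34 85; 446 31 132 34 85; 446 31 132 34 85; 446 31 132 34 85; 446 31 132 34 85; 446 31 132 34 85; 446 31 132 34 85"

```text
time_s: 1.57
eef_pos: [0.5696, -0.2209, 0.2007]
tool_rot: [-0.703, 0.703, -0.074, 0.074]
wrist_force: [0.4, 0.6, 0.2]
width: 0.993
```

```bash
python3 - <<'E'
from h import *
P=pose(); im=imaging.read_camera('wrist'); save('w1',im); np.save('w1.npy',im); np.savez('w1p.npz',p=P[0],T=P[1])
print(P[0],env.sense()['time_s'])
E
```

```text
[ 0.56959819 -0.22090269  0.20073056] 1.6167
```

View pics/w1.png

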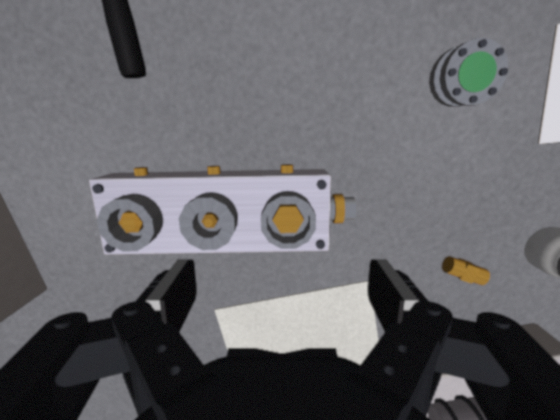

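The wrist view shows the manifold with the port nut at (289,218), the stub ring at (340,208) and the other collars at (208,221) and (130,221). I'll measure the nut, the rim and the block edges.

```bash
cat >> h.py <<'E'
def brass(im):
    h=cv2.cvtColor(im,cv2.COLOR_RGB2HSV); return cv2.inRange(h,(10,120,60),(28,255,255))
def dark(im): 
    return cv2.inRange(cv2.cvtColor(im,cv2.COLOR_RGB2HSV),(0,0,0),(179,90,95))
def load(n):
    z=np.load(n+'p.npz'); return np.load(n+'.npy'),(z['p'],z['T'])
def snap(n):
    P=pose(); im=imaging.read_camera('wrist'); save(n,im); np.save(n+'.npy',im); np.savez(n+'p.npz',p=P[0],T=P[1]); return im,P
def nuts(im,C,z=0.065):
    n,l,st,ce=cv2.connectedComponentsWithStats(brass(im))
    for i in range(1,n):
        if st[i,4]<60: continue
        c,_=cv2.findContours((l==i).astype('uint8'),0,cv2.CHAIN_APPROX_NONE)
        pts=np.array([onz(C,*q,z)[:2] for q in c[0][:,0]])*1000
        (cx,cy),(w,h),a=cv2.minAreaRect(pts.astype('float32'))
        print(ce[i].round(1),st[i,4],'world',onz(C,*ce[i],z).round(4),'rect',round(w,1),round(h,1),round(a,1))
E
python3 - <<'E'
from h import *
im,P=load('w1'); C=cam('wrist',P); nuts(im,C)
s=np.load('top0.npy'); print('top'); nuts(s,cam('top'))
save('c4',cv2.resize(im[160:270,80:370],None,fx=2.7,fy=2.7,interpolation=cv2.INTER_CUBIC))
# white block mask
h=cv2.cvtColor(im,cv2.COLOR_RGB2HSV); m=cv2.inRange(im,(165,160,175),(255,255,255)); m[:160]=0;m[265:]=0;m[:,:85]=0;m[:,336:]=0
c,_=cv2.findContours(m,0,2); c=max(c,key=cv2.contourArea); hull=cv2.convexHull(c)
pts=np.array([onz(C,*q,0.045)[:2] for q in hull[:,0]])*1000
print(cv2.minAreaRect(pts.astype('float32')))
E
```

```text
[286.5 168.5] 92 world [ 0.5403 -0.2109  0.065 ] rect 10.5 6.6 78.0
[213.4 169.9] 84 world [ 0.5271 -0.2791  0.065 ] rect 10.8 6.7 78.0
[140.5 171.4] 91 world [ 0.5141 -0.3473  0.065 ] rect 11.6 6.7 78.0
[339.  208.3] 239 world [ 0.5895 -0.1683  0.065 ] rect 9.7 28.2 81.4
[287.7 218.4] 610 world [ 0.5892 -0.2199  0.065 ] rect 29.0 27.6 83.1
[130.3 222.2] 352 world [ 0.5603 -0.3748  0.065 ] rect 21.2 21.2 27.1
[209.5 219.9] 151 world [ 0.5745 -0.2965  0.065 ] rect 13.0 13.9 74.3
[468.2 271.5] 670 world [ 0.6864 -0.046   0.065 ] rect 49.8 19.7 54.5
top
[292.3 142.1] 110 world [ 0.7039 -0.0151  0.065 ] rect 47.2 20.5 58.2
[147.4 179.7] 77 world [0.5866 0.4021 0.065 ] rect 35.6 28.3 46.2
[361.7 182.4] 73 world [ 0.5877 -0.2171  0.065 ] rect 26.1 26.5 89.5
((576.4461059570312, -298.52020263671875), (247.8064727783203, 83.3172378540039), 79.02381134033203)
```

View pics/c4.png

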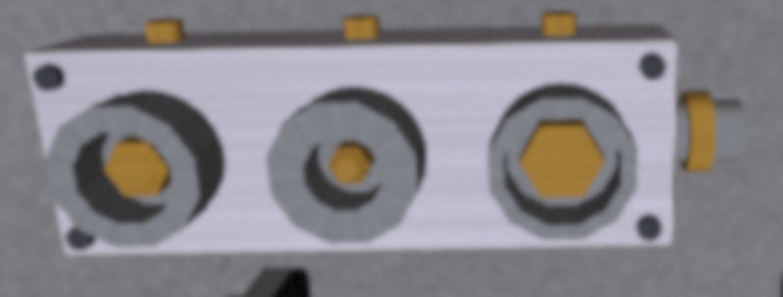

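The port nut measures about 28 mm across, so it is the large one, at about (0.589,-0.220). The manifold's y axis is at about 79.2°. Now I'll check the height from two views and compute the move to the large socket.

```bash
python3 - <<'E'
from h import *
im,P=load('w1'); C=cam('wrist',P)
print(tri([ray(C,287.7,218.4),ray(cam('top'),361.7,182.4),]))
print(shift([0.517,0.221,0.20]))
E
```

```text
(array([ 0.58938272, -0.21893768,  0.06134786]), [np.float64(0.001476561088932437), np.float64(0.0014765610889325373)])
jaw yaw now 77.97 toolx [ 0.978 -0.208  0.001] tooly [ 0.001 -0.    -1.   ]
[array([-143.6,    0.7,  421.2])]
```

Emit:
drive_tool --series "-144 0 360 0 85; -144 0 360 0 85; -144 0 360 0 85; -144 0 360 0 85; -144 0 360 0 85; -144 0 360 0 85; -144 0 360 0 85; -144 0 360 0 85; -144 0 360 0 85; -144 0 360 0 85; -144 0 360 0 85; -144 0 360 0 85; -144 0 360 0 85; -144 0 360 0 85"

```text
time_s: 2.78
eef_pos: [0.5042, 0.1607, 0.2005]
tool_rot: [0.703, -0.703, 0.074, -0.074]
wrist_force: [-0.0, -0.6, 0.6]
width: 0.999
```

```bash
python3 - <<'E'
from h import *
snap('w2'); print(pose()[0]); print(shift([0.517,0.221,0.20]))
E
```

```text
[0.50424735 0.16071744 0.20044032]
jaw yaw now 77.94 toolx [ 0.978 -0.209  0.   ] tooly [ 0. -0. -1.]
[array([-0.1,  0.4, 61.6])]
```

Emit:
drive_tool --series "0 0 30 0 85; 0 0 60 0 85; 0 0 60 0 85; 0 0 60 0 85"

```text
time_s: 3.17
eef_pos: [0.5167, 0.2207, 0.1998]
tool_rot: [-0.703, 0.703, -0.074, 0.073]
wrist_force: [-0.6, -0.5, 0.0]
width: 0.999
```

```bash
python3 - <<'E'
from h import *
snap('w3'); print(pose()[0])
E
```

```text
[0.51660084 0.22009856 0.19999415]
```

View pics/w2.png

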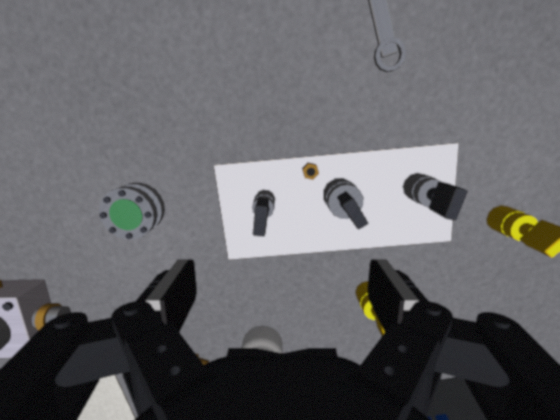

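View pics/w3.png

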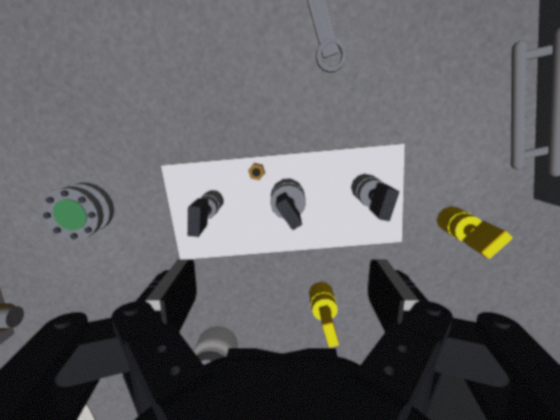

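w2 and w3 show the three sockets on the mat. In w3 the small one is at (203,213), the large one at (288,205) with the widest body disc, and the mid one at (375,195). The yellow copies at (323,305) and (470,230) are off the mat. I'll enlarge the large one.

```bash
python3 - <<'E'
from h import *
a,_=load('w2'); b,_=load('w3')
save('c5',np.hstack([cv2.resize(x,None,fx=8,fy=8,interpolation=cv2.INTER_CUBIC) for x in (a[175:235,315:375],b[170:230,260:310])])[:, :])
E
```

```text
(no output)
```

View pics/c5.png

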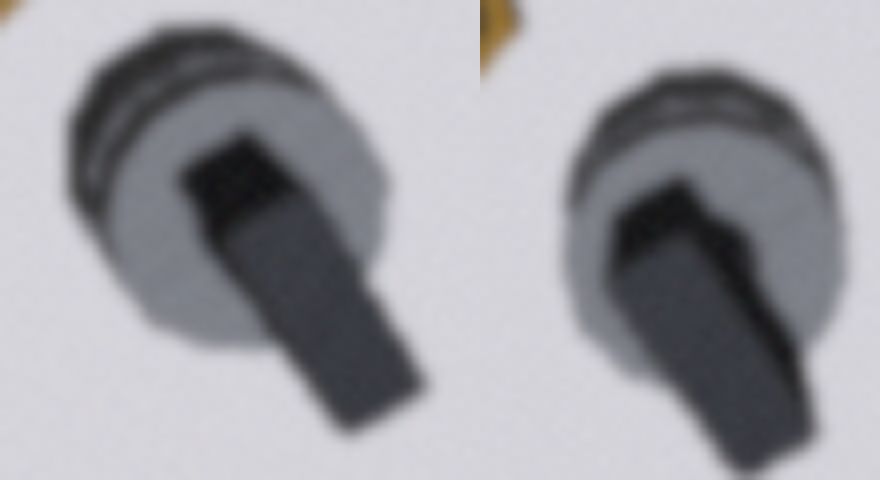

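```bash
cat >> h.py <<'E'
def sock(im,C,x0,y0,x1,y1,zt=0.087,zb=0.043,lo=45,hi=85):
    g=cv2.cvtColor(im,cv2.COLOR_RGB2GRAY); k=6
    sub=cv2.resize(g[y0:y1,x0:x1],None,fx=k,fy=k,interpolation=cv2.INTER_CUBIC)
    def big(m):
        n,l,s,c=cv2.connectedComponentsWithStats(cv2.morphologyEx(m,cv2.MORPH_OPEN,np.ones((13,13),np.uint8))); i=1+np.argmax(s[1:,4]); 
        q,_=cv2.findContours((l==i).astype('uint8'),0,cv2.CHAIN_APPROX_NONE); return max(q,key=len)[:,0]
    full=lambda c:(c+0.5)/k-0.5+np.array([x0,y0])
    t=full(big(cv2.inRange(sub,lo,hi))); 
    tw=np.array([onz(C,*q,zt)[:2] for q in t])*1000
    r=cv2.minAreaRect(tw.astype('float32')); (cx,cy),(w,h),a=r
    long=a if w>h else a+90
    pc=proj(C,[cx/1000,cy/1000,zt])
    print('blade top world mm',np.round([cx,cy],1),'size',np.round([w,h],1),'long yaw',round((long+90)%180-90,2),'px',np.round(pc,1))
    return pc
E
python3 - <<'E'
from h import *
for n,bx in (('w2',(315,170,375,235)),('w3',(260,170,312,235))):
    im,P=load(n);C=cam('wrist',P)
    pc=sock(im,C,*bx)
    globals()[n]=ray(C,*pc)
    # mouth-down body: outer ellipse of body top
    g=cv2.cvtColor(im,cv2.COLOR_RGB2GRAY)
    print(g[bx[1]+30:bx[1]+50:5,bx[0]:bx[2]:6])
print(tri([w2,w3]))
E
```

```text
blade top world mm [524.9 223.5] size [28. 13.] long yaw 23.09 px [354.7 213.6]
[[213 211  62 129  60  22  56 127 176 212]
 [214 212 132 126 110  58  63  80 190 213]
 [214 213 210 126 130  63  61  59 209 214]
 [214 213 213 177 130 128  60  60 116 212]]
blade top world mm [524.1 224.4] size [29.6 11.7] long yaw 24.54 px [288.4 213.3]
[[213 211 129  23  54  25 125 128 213]
 [213 212 131  60  62  40 116 128 211]
 [212 212 161  90  60  59  35 140 211]
 [211 213 213 139  61  59  49 206 213]]
(array([0.52563118, 0.22417781, 0.0836305 ]), [np.float64(0.00045798582167480307), np.float64(0.0004579858216748515)])
```

```bash
python3 - <<'E'
from h import *
print(shift([0.5245,0.224,0.055],114)); print(env.sense()['joint_positions'])
E
```

```text
jaw yaw now 78.02 toolx [ 0.978 -0.208 -0.   ] tooly [-0.    -0.001 -1.   ]
[array([  7. , 145. ,   5.5]), ('spin', np.float64(-35.98))]
[ 6.81371029e-01  2.89192028e-01  7.49888501e-02  9.24245694e-05
 -1.35729843e+00 -2.46135674e+00]
```

Emit:
drive_tool --series "7 20 5.5 -7 50; 7 40 5.5 -14 50; 7 60 5.5 -21 50; 7 70 5.5 -28 50; 7 70 5.5 -36 50; 7 70 5.5 -36 50; 7 70 5.5 -36 50"

```text
time_s: 3.8
eef_pos: [0.5247, 0.2236, 0.1308]
tool_rot: [-0.692, 0.692, 0.146, -0.146]
wrist_force: [-0.2, -0.1, 0.2]
width: 0.589
```

```bash
python3 - <<'E'
from h import *
im,P=snap('w4'); print(P[0]); print(shift([0.5245,0.224,0.055],114))
E
```

```text
[0.52472583 0.22362725 0.13077718]
jaw yaw now 113.79 toolx [0.915 0.403 0.001] tooly [ 0.001  0.001 -1.   ]
[array([-0.4, 76. ,  0.2]), ('spin', np.float64(-0.21))]
```

View pics/w4.png

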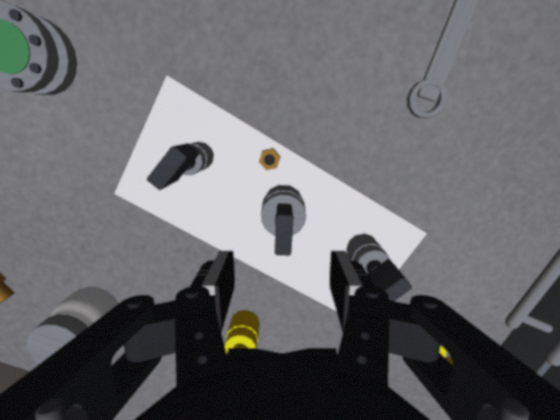

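The blade at (284,230) is upright in the picture and centred between the fingertips at (233) and (332). The large disc under it confirms it is the large socket. I'll refine and then descend.

```bash
python3 - <<'E'
from h import *
im,P=load('w4');C=cam('wrist',P)
pc=sock(im,C,255,180,312,265)
i3,P3=load('w3'); p3=(288.4,213.3); print(tri([ray(C,*pc),ray(cam('wrist',P3),*p3)]))
E
```

```text
blade top world mm [524.7 224.2] size [28.2 11.9] long yaw 23.46 px [283.7 234.9]
(array([0.52431956, 0.22436854, 0.08645417]), [np.float64(0.0005658833390942541), np.float64(0.0005658833390942283)])
```

Emit:
drive_tool --series "0 30 0.5 0 50; 0 60 0.5 0 50; 0 76 0.5 0 50; 0 76 0.5 0 50; 0 76 0.5 0 5; 0 76 0.5 0 5; 0 76 0.5 0 5; 0 76 0.5 0 5; 0 76 0.5 0 5; 0 76 0.5 0 5; 0 76 0.5 0 5; 0 76 0.5 0 5" --force 60

```text
time_s: 4.85
eef_pos: [0.5256, 0.2259, 0.0564]
tool_rot: [0.692, -0.691, -0.149, 0.146]
wrist_force: [-0.6, 0.7, 6.6]
width: 0.128
```

Emit:
drive_tool --series "0 -10 0 0 5; 0 -40 0 0 5; 0 -75 0 0 5; 0 -100 0 0 5; 0 -100 0 0 5; 0 -100 0 0 5"

```text
time_s: 5.35
eef_pos: [0.5245, 0.2257, 0.1561]
tool_rot: [0.692, -0.691, -0.148, 0.146]
wrist_force: [0.0, 0.0, -3.2]
width: 0.132
```

```bash
python3 - <<'E'
from h import *
im,P=snap('w5'); print(P[0],env.sense()['width'],env.sense()['wrist_force']); t=imaging.read_camera('scene'); save('s5',t)
print(shift([0.589,-0.219,0.17],79.2))
E
```

```text
[0.52454771 0.22565168 0.15613093] 0.12965665614686717 [ 0.122896    0.37476121 -2.42391899]
jaw yaw now 114.02 toolx [ 0.913  0.407 -0.003] tooly [-0.002 -0.001 -1.   ]
[array([-120.6,  -16.7, -432.1]), ('spin', np.float64(34.82))]
```

View pics/w5.png

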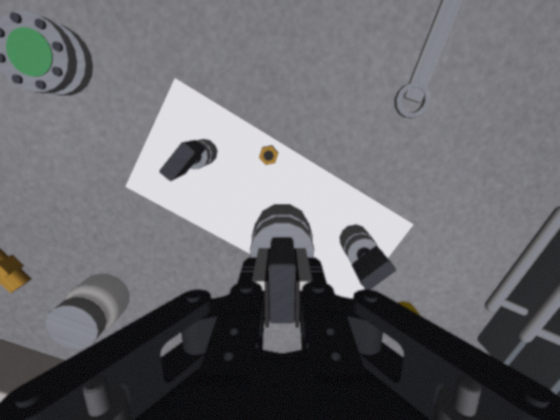

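View pics/s5.png

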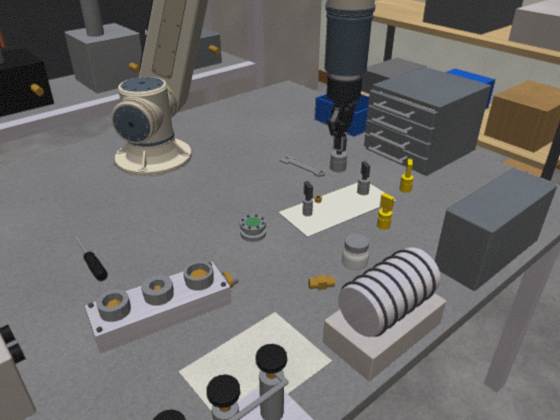

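The scene view shows the large socket hanging upright from the gripper at (338,160), with the small and mid sockets still on the mat. In w5 the body top disc is at about (283,240), with the mouth-rim arc around (283,205). I'll measure where the socket axis lies in tool coordinates.

```bash
cat >> h.py <<'E'
from scipy.optimize import least_squares
def mouth(im,P,zoff=-0.053,lohi=150,dbg=None,up=True):
    """fit mouth outer circle r=19 from silhouette arc (upper part in picture)"""
    C=cam('wrist',P); g=cv2.cvtColor(im,cv2.COLOR_RGB2GRAY).astype(float)
    z=P[0][2]+zoff; pts=[]
    # radial search from the approx projected centre of the mouth circle
    c0=P[0]+np.array([0,0,zoff])
    for _ in range(4):
        pts=[];px=[]
        for a in np.radians(np.arange(-75,76,3)):
            # direction in world: -tool x rotated
            d=-np.cos(a)*P[1][:,0]+np.sin(a)*P[1][:,2]
            rs=np.arange(14,25,0.1); 
            uv=np.array([proj(C,[*(c0[:2]+d[:2]*r/1000),z]) for r in rs])
            v=cv2.remap(g.astype('float32'),uv[:,0].astype('float32')[None],uv[:,1].astype('float32')[None],cv2.INTER_LINEAR)[0]
            gr=np.abs(np.gradient(cv2.GaussianBlur(v[None],(0,0),4)[0]))
            i=np.argmax(gr*(np.exp(-((rs-19)/3)**2)))
            pts.append(c0[:2]*1000+d[:2]*rs[i]);px.append(uv[i])
        pts=np.array(pts)
        r=least_squares(lambda q:np.hypot(*(pts-q).T)-19,c0[:2]*1000,loss='soft_l1',f_scale=.3)
        c0=np.array([*r.x/1000,z])
    off=P[1].T@(c0-P[0])*1000
    print('mouth centre world',c0.round(4),'tool off mm',off.round(2),'resid rms',np.sqrt(np.mean(r.fun**2)).round(2))
    if dbg:
        o=cv2.resize(im[170:300,220:350],None,fx=4,fy=4,interpolation=cv2.INTER_CUBIC)
        for u,v in px: cv2.circle(o,(int((u-220)*4+2),int((v-170)*4+2)),2,(255,0,0),-1)
        save(dbg,o)
    return c0
E
python3 - <<'E'
from h import *
im,P=load('w5'); mouth(im,P,dbg='c6')
E
```

```text
mouth centre world [0.5246 0.2248 0.1031] tool off mm [-0.43 53.   -0.84] resid rms 0.18
```

View pics/c6.png

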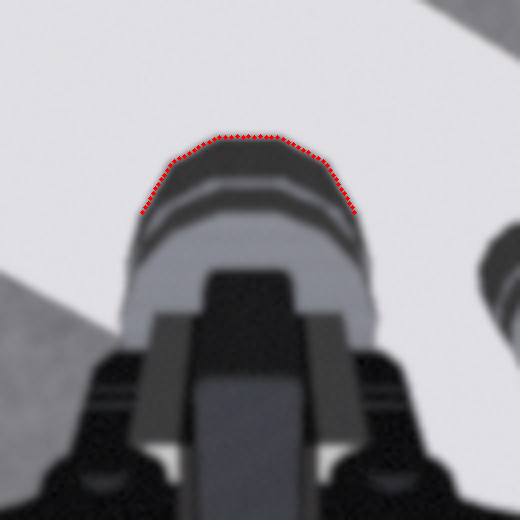

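```bash
python3 - <<'E'
from h import *
print(shift([0.638,-0.228,0.19],79.2))
E
```

```text
jaw yaw now 114.02 toolx [ 0.913  0.407 -0.003] tooly [-0.002 -0.001 -1.   ]
[array([ -79.5,  -36.8, -460.3]), ('spin', np.float64(34.82))]
```

Emit:
drive_tool --series "0 -30 0 0 5; -10 -37 -20 2 5; -17 -37 -55 6 5; -23 -37 -95 11 5; -30 -37 -135 16 5; -37 -37 -175 21 5; -44 -37 -215 26 5; -51 -37 -255 31 5; -58 -37 -295 34.8 5; -65 -37 -335 34.8 5; -72 -37 -375 34.8 5; -76 -37 -410 34.8 5; -79.5 -37 -435 34.8 5; -79.5 -37 -453 34.8 5; -79.5 -37 -460 34.8 5; -79.5 -37 -460 34.8 5; -79.5 -20 -460 34.8 5; -79.5 3 -460 34.8 5; -79.5 3 -460 34.8 5; -79.5 3 -460 34.8 5"

```text
time_s: 7.12
eef_pos: [0.6377, -0.226, 0.1497]
tool_rot: [0.704, -0.704, 0.068, -0.064]
wrist_force: [0.3, -0.3, -1.1]
width: 0.134
```

```bash
python3 - <<'E'
from h import *
im,P=snap('w6'); print(P[0],env.sense()['width']); nuts(im,cam('wrist',P)); mouth(im,P,dbg='c7'); shift(P[0])
E
```

```text
[ 0.63774549 -0.22600781  0.14967624] 0.1300541519169207
[93.5 96.4] 106 world [ 0.5228 -0.3442  0.065 ] rect 12.2 4.7 73.2
[186.8  97. ] 104 world [ 0.5358 -0.2778  0.065 ] rect 10.9 4.1 79.3
[279.5  97.4] 99 world [ 0.5485 -0.2117  0.065 ] rect 10.2 4.8 79.3
[345.  153.5] 410 world [ 0.5972 -0.17    0.065 ] rect 10.5 26.5 80.5
[279.1 157.8] 1038 world [ 0.5911 -0.2201  0.065 ] rect 26.2 29.4 48.8
[ 74.1 156.9] 621 world [ 0.5613 -0.3745  0.065 ] rect 22.0 19.6 82.9
[178.2 156.9] 286 world [ 0.5761 -0.296   0.065 ] rect 15.6 12.1 79.3
[496.8 240.4] 1143 world [ 0.6914 -0.0551  0.065 ] rect 53.4 17.4 57.2
mouth centre world [ 0.6373 -0.2267  0.0967] tool off mm [-1.0e-02  5.3e+01 -8.0e-01] resid rms 0.22
jaw yaw now 79.32 toolx [ 0.983 -0.185 -0.001] tooly [-0.001 -0.    -1.   ]
```

View pics/w6.png

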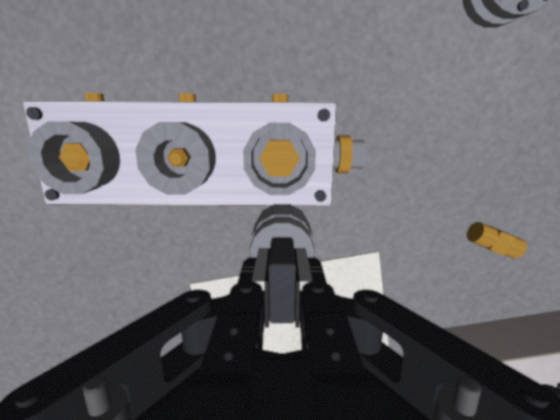

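View pics/c7.png

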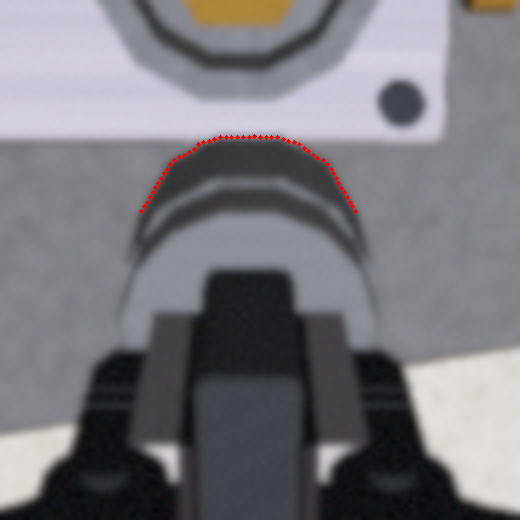

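The port nut at (279,158) sits directly above the held socket's mouth arc at (282,205), and the view is nearly straight down on the port. I'll fit the collar rim circle as well.

```bash
cat >> h.py <<'E'
def circ(im,P,c,z,R0,angs=np.arange(0,360,4),w=2.5,dbg=None):
    C=cam('wrist',P); g=cv2.cvtColor(im,cv2.COLOR_RGB2GRAY).astype('float32'); c=np.array(c,float)*1000
    for _ in range(5):
        pts=[];px=[]
        for a in np.radians(angs):
            d=np.cos(a)*P[1][:2,0]+np.sin(a)*P[1][:2,2]; rs=np.arange(R0-5,R0+5,.1)
            uv=np.array([proj(C,[*((c+d*r)/1000),z]) for r in rs]).astype('float32')
            v=cv2.remap(g,uv[None,:,0],uv[None,:,1],cv2.INTER_LINEAR)
            gr=np.abs(np.gradient(cv2.GaussianBlur(v,(0,0),4)[0]))*np.exp(-((rs-R0)/w)**2); i=np.argmax(gr); pts.append(c+d*rs[i]);px.append(uv[i])
        pts=np.array(pts); r=least_squares(lambda q:np.hypot(*(pts-q[:2]).T)-q[2],[*c,R0],loss='soft_l1',f_scale=.3); c=r.x[:2]
    print('circle',r.x.round(2),'rms',np.sqrt(np.mean(r.fun**2)).round(2), 'tool off',(P[1].T@(np.array([*c/1000,z])-P[0])*1000).round(2))
    if dbg:
        o=cv2.resize(im[100:220,210:350],None,fx=5,fy=5,interpolation=cv2.INTER_CUBIC)
        for u,v in px: cv2.circle(o,(int((u-210)*5+2),int((v-100)*5+2)),2,(255,0,0),-1)
        save(dbg,o)
    return c
E
python3 - <<'E'
from h import *
im,P=load('w6')
circ(im,P,[.591,-.220],.071,27,dbg='c8'); circ(im,P,[.591,-.220],.071,21,w=1.5)
h=brass(im);C=cam('wrist',P)
n,l,st,ce=cv2.connectedComponentsWithStats(h); i=l[158,279]; m=(l==i).astype('uint8')
c,_=cv2.findContours(m,0,cv2.CHAIN_APPROX_NONE); pts=np.array([onz(C,*q,.065)[:2] for q in c[0][:,0]])*1000
yaw=np.radians(-10.8)
# flat/corner support in manifold axes
ax=np.array([np.cos(yaw),np.sin(yaw)]);ay=np.array([-ax[1],ax[0]])
for k in range(0,180,30):
    t=yaw+np.radians(k);d=np.array([np.cos(t),np.sin(t)]);s=pts@d;print(k,round(s.max()-s.min(),1))
T=np.arange(-30,30,1.);W=[np.ptp(pts@np.array([np.cos(np.radians(t)),np.sin(np.radians(t))]))+np.ptp(pts@np.array([np.cos(np.radians(t+60)),np.sin(np.radians(t+60))]))+np.ptp(pts@np.array([np.cos(np.radians(t-60)),np.sin(np.radians(t-60))])) for t in T]
print('flat normal yaw',T[np.argmin(W)],min(W)/3)
E
```

```text
circle [ 591.79 -220.26   27.14] rms 0.22 tool off [-45.85  78.89  -2.87]
circle [ 591.43 -220.16   21.28] rms 0.35 tool off [-46.22  78.9   -2.84]
0 26.6
30 29.6
60 26.2
90 29.2
120 26.2
150 29.4
flat normal yaw -11.0 26.345292480441525
```

View pics/c8.png

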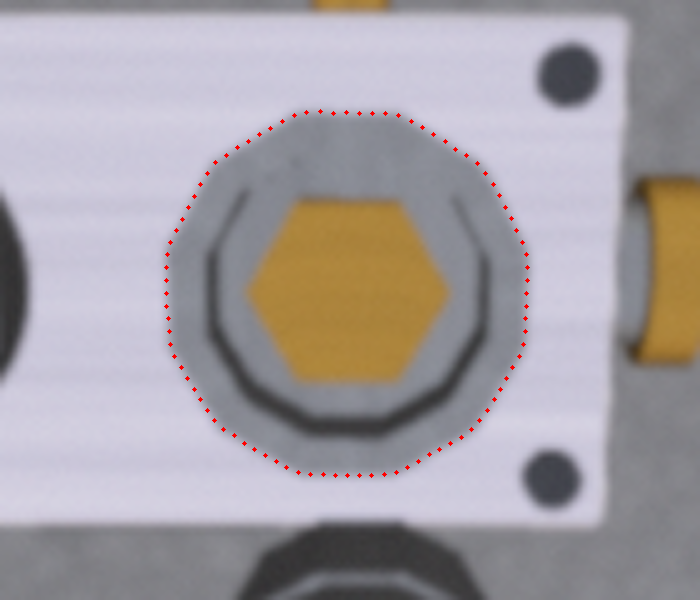

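The port rim lies at tool (-46.0, -2.86), the mouth at (0.0, -0.8), and the hex yaw is -11° against -10.7° for the socket. I'll shift by (-46, -2) and then lower to just above the rim.

Emit:
drive_tool --series "-25 0 -1 0 5; -46 0 -2 0 5; -46 8 -2 0 5; -46 18 -2 0 5; -46 18 -2 0 5; -46 18 -2 0 5"

```text
time_s: 7.67
eef_pos: [0.5937, -0.2206, 0.1329]
tool_rot: [-0.704, 0.704, -0.066, 0.066]
wrist_force: [-0.3, 0.7, -1.9]
width: 0.132
```

```bash
python3 - <<'E'
from h import *
im,P=snap('w7'); print(P[0],env.sense()['wrist_force']); c=mouth(im,P,dbg='c9'); shift([P[0][0],P[0][1],.104])
c2=circ(im,P,[.5915,-.2201],.071,27,angs=np.arange(110,251,4)); 
E
```

```text
[ 0.59373226 -0.22055863  0.13294367] [ 1.26076561  0.42285242 -0.95141024]
mouth centre world [ 0.5935 -0.2216  0.0799] tool off mm [ 3.00e-02  5.30e+01 -1.07e+00] resid rms 0.55
jaw yaw now 79.27 toolx [ 0.983 -0.186 -0.   ] tooly [-0. -0. -1.]
circle [ 592.78 -220.53   28.15] rms 0.42 tool off [-0.89 61.94 -0.14]
```

View pics/c9.png

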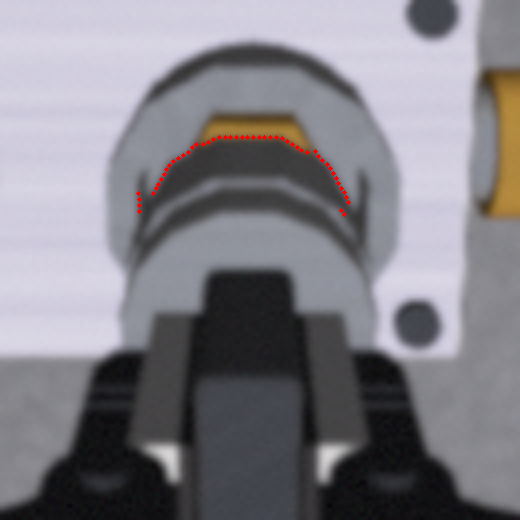

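```bash
python3 - <<'E'
from h import *
im,P=load('w7'); C=cam('wrist',P)
def R3(off): return P[0]+P[1]@np.array(off)/1000
k=6;x0,y0=235,165
o=cv2.resize(im[y0:y0+90,x0:x0+100],None,fx=k,fy=k,interpolation=cv2.INTER_CUBIC)
def draw(cx,cz,r,z,col):
    for a in np.radians(np.arange(100,261,3)):
        p=R3([cx+r*np.cos(a),0,cz+r*np.sin(a)]); p[2]=z; u,v=proj(C,p)
        cv2.circle(o,(int((u-x0+.5)*k),int((v-y0+.5)*k)),1,col,-1)
draw(-2.1,0,27,.071,(255,0,0)); draw(-.9,-.1,27,.071,(0,255,0)); draw(0.0,-.9,19,P[0][2]-.053,(0,0,255))
save('c10',o)
# tool-x positions along the centre column of gray edges at z=.071 / nut flat edge at .065
g=cv2.cvtColor(im,cv2.COLOR_RGB2GRAY)
hsv=brass(im)
for u in (278,281,284): 
    col=g[165:205,u]; print(u,col.tolist())
    vs=[v for v in range(165,215) if hsv[v,u]]; print('brass rows',vs[:1],vs[-1:], 'top flat toolx', (P[1].T@(onz(C,u,vs[0]-.5,.065)-P[0])*1000)[0].round(2))
E
```

```text
278 [213, 214, 213, 211, 210, 209, 210, 209, 210, 209, 208, 208, 210, 209, 202, 173, 118, 71, 61, 59, 68, 93, 119, 136, 141, 141, 141, 141, 141, 143, 143, 140, 124, 95, 75, 88, 115, 129, 120, 94]
brass rows [199] [203] top flat toolx -18.6
281 [213, 214, 214, 212, 209, 209, 209, 210, 211, 210, 208, 208, 207, 207, 192, 154, 103, 67, 60, 62, 69, 95, 124, 139, 146, 147, 146, 148, 146, 146, 145, 140, 125, 96, 74, 86, 111, 127, 119, 95]
brass rows [199] [203] top flat toolx -18.6
284 [214, 214, 214, 209, 209, 209, 209, 212, 210, 210, 209, 208, 209, 206, 190, 152, 100, 65, 60, 62, 72, 93, 125, 139, 145, 145, 145, 146, 146, 146, 146, 141, 127, 93, 72, 81, 111, 125, 120, 95]
brass rows [199] [203] top flat toolx -18.6
```

View pics/c10.png

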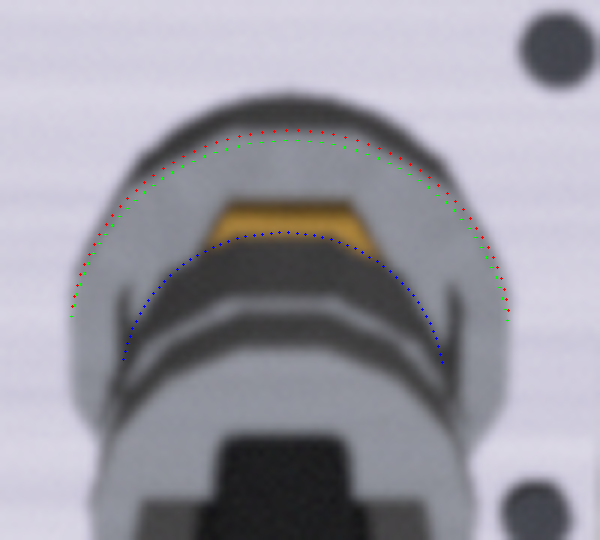

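The rim fits the red circle, which puts the port at tool (-2.1, 0) with the mouth at (0, -0.9). The arm stopped about 2 mm short, so I'll correct by (-2, +0.9).

Emit:
drive_tool --series "-2 0 0.9 0 5; -2 0 0.9 0 5; -2 4 0.9 0 5; -2 4 0.9 0 5; -2 4 0.9 0 5"

```text
time_s: 8.13
eef_pos: [0.5915, -0.2195, 0.1289]
tool_rot: [0.704, -0.704, 0.067, -0.066]
wrist_force: [-0.4, -0.7, -2.4]
width: 0.128
```

```bash
python3 - <<'E'
from h import *
im,P=snap('w8'); C=cam('wrist',P); print(P[0],env.sense()['wrist_force']); mouth(im,P)
def R3(off): return P[0]+P[1]@np.array(off)/1000
# rim fit fixed R 27.1
g=cv2.cvtColor(im,cv2.COLOR_RGB2GRAY).astype('float32')
c=np.array([-0.5,-0.9])
for _ in range(6):
    pts=[]
    for a in np.radians(np.r_[110:251:4]):
        rs=np.arange(23,31,.1); w=[]
        for r in rs:
            p=R3([c[0]+r*np.cos(a),0,c[1]+r*np.sin(a)]);p[2]=.071; w.append(proj(C,p))
        uv=np.array(w).astype('float32'); v=cv2.GaussianBlur(cv2.remap(g,uv[None,:,0],uv[None,:,1],cv2.INTER_LINEAR),(0,0),3)[0]
        gr=np.gradient(v); gr=(-gr if abs(np.degrees(a)-180)<45 else np.abs(gr))*np.exp(-((rs-27.1)/2)**2)
        r=rs[np.argmax(gr)]; pts.append(c+r*np.array([np.cos(a),np.sin(a)]))
    pts=np.array(pts); f=least_squares(lambda q:np.hypot(*(pts-q).T)-27.1,c,loss='soft_l1',f_scale=.3); c=f.x
print('rim in tool',c.round(2),np.sqrt(np.mean(f.fun**2)))
k=6;x0,y0=235,165
o=cv2.resize(im[y0:y0+90,x0:x0+100],None,fx=k,fy=k,interpolation=cv2.INTER_CUBIC)
def draw(cx,cz,r,z,col):
    for a in np.radians(np.arange(100,261,3)):
        p=R3([cx+r*np.cos(a),0,cz+r*np.sin(a)]); p[2]=z; u,v=proj(C,p)
        cv2.circle(o,(int((u-x0+.5)*k),int((v-y0+.5)*k)),1,col,-1)
draw(*c,27.1,.071,(255,0,0)); draw(*c,21,.071,(0,255,0)); draw(0.0,-.9,19,P[0][2]-.053,(0,0,255))
save('c11',o)
E
```

```text
[ 0.59153038 -0.21946005  0.12887566] [-0.23995069 -0.02500474 -2.96207241]
mouth centre world [ 0.5907 -0.2201  0.0759] tool off mm [-0.61 53.   -0.78] resid rms 0.69
rim in tool [-0.23 -0.72] 0.4412055069719114
```

View pics/c11.png

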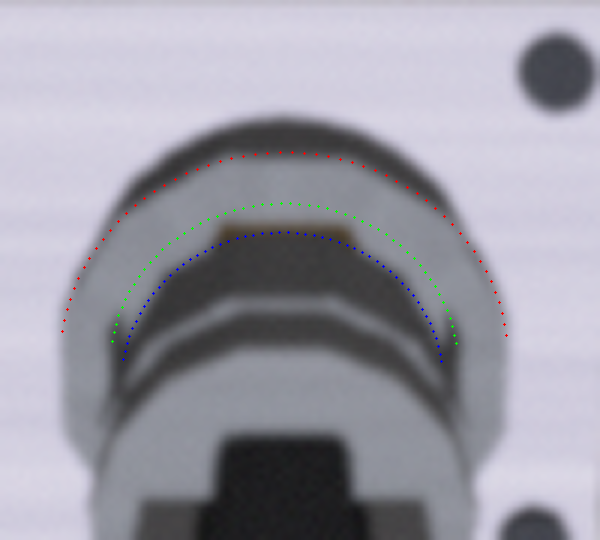

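The rim is at (-0.2, -0.7) and the mouth at (0, -0.9), so they are concentric within about 0.3 mm. I'll descend gently.

Emit:
drive_tool --series "0 4 0 0 5; 0 8 0 0 5; 0 11 0 0 5; 0 14 0 0 5; 0 14 0 0 5"

```text
time_s: 8.6
eef_pos: [0.5911, -0.2193, 0.1142]
tool_rot: [0.704, -0.704, 0.067, -0.066]
wrist_force: [-0.1, -0.1, -2.5]
width: 0.131
```

The mouth is at about 61 mm, inside the well and starting over the nut's cone, with no contact force. I'll continue down.

Emit:
drive_tool --series "0 2 0 0 5; 0 4 0 0 5; 0 6 0 0 5; 0 8 0 0 5; 0 9.5 0 0 5; 0 9.5 0 0 5"

```text
time_s: 9.1
eef_pos: [0.5915, -0.2194, 0.1053]
tool_rot: [0.704, -0.704, 0.067, -0.066]
wrist_force: [-0.3, -0.6, -2.1]
width: 0.127
```

Emit:
drive_tool --series "0 0.7 0 0 5; 0 1.4 0 0 5; 0 2 0 0 5; 0 2 0 0 5; 0 2 0 0 5"

```text
time_s: 9.52
eef_pos: [0.5918, -0.2196, 0.1044]
tool_rot: [-0.704, 0.704, -0.066, 0.066]
wrist_force: [-1.3, 1.5, 2.8]
width: 0.126
```

Emit:
drive_tool --series "0 0.7 0 0 5; 0 1 0 0 5; 0 1 0 0 5; 0 1 0 0 5"

```text
time_s: 9.85
eef_pos: [0.5919, -0.2196, 0.1044]
tool_rot: [-0.704, 0.704, -0.066, 0.067]
wrist_force: [-3.1, 2.3, 7.2]
width: 0.13
```

```bash
python3 - <<'E'
from h import *
im,P=snap('w9'); print(P[0],env.sense()['wrist_force'],env.sense()['width']); s=imaging.read_camera('scene'); t=imaging.read_camera('top'); print(pose()[0],env.sense()['wrist_force'],pose()[1].round(3))
z=lambda im,a,b,c,d,k: cv2.resize(im[b:d,a:c],None,fx=k,fy=k,interpolation=cv2.INTER_CUBIC)
save('s9',z(s,80,130,430,345,2.2)); 
save('w9c',np.vstack([z(im,180,130,380,330,2)[:300], ])); save('t9',z(t,140,120,460,240,2.4))
E
```

```text
[ 0.59190192 -0.21961209  0.10441242] [-3.27290824  2.97395143  7.62125896] 0.13103544097255276
[ 0.59188681 -0.21959489  0.10440786] [-2.9783017   2.58748729  7.71274434] [[ 0.983  0.001  0.186]
 [-0.186 -0.001  0.983]
 [ 0.001 -1.    -0.   ]]
```

View pics/s9.png

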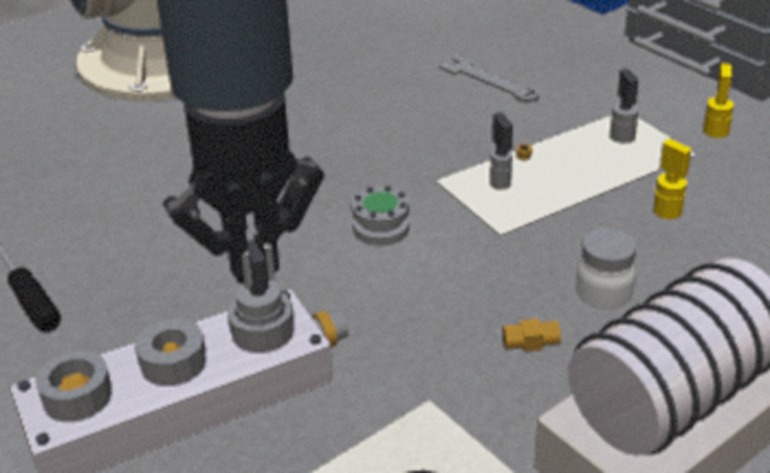

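View pics/w9.png

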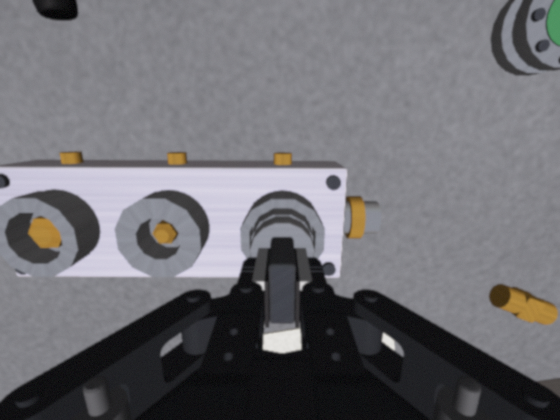

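The scene view shows the socket upright deep in the port collar next to the stub, with about half the body standing above the rim. The small and mid sockets and the bystanders are unmoved. I'll check for slip in the hand (blade and body against w5) before handing in.

```bash
python3 - <<'E'
from h import *
a,_=load('w5');b,_=load('w9')
for y0,y1,x0,x1 in ((236,325,262,304),):
    A=cv2.cvtColor(a[y0:y1,x0:x1],7).astype(np.float32);B=cv2.cvtColor(b[y0:y1,x0:x1],7).astype(np.float32)
    print(cv2.phaseCorrelate(A,B),np.abs(A-B).mean())
z=lambda im: cv2.resize(im[190:330,230:335],None,fx=3.7,fy=3.7,interpolation=cv2.INTER_CUBIC)
save('c12',np.hstack([z(a),z(b)]))
# moved things? compare top images away from arm
t0=np.load('top0.npy').astype(int);t=imaging.read_camera('top').astype(int)
d=cv2.GaussianBlur(np.abs(t-t0).max(2).astype('uint8'),(3,3),0)>40
for n,(u,v) in dict(small=(240,208),mid=(178,199),spare=(220,217),vp=(290,217),wr=(186,270),jar=(257,142),union=(292,142),y1=(205,156),y2=(145,179),sd=(401,258)).items(): print(n,d[v-8:v+9,u-8:u+9].sum(),end=' ')
E
```

```text
((0.4930603201221473, 0.040298649116707), 0.995743127045808) 5.1738896
small 0 mid 0 spare 9 vp 49 wr 0 jar 0 union 146 y1 0 y2 0 sd 0
```

View pics/c12.png

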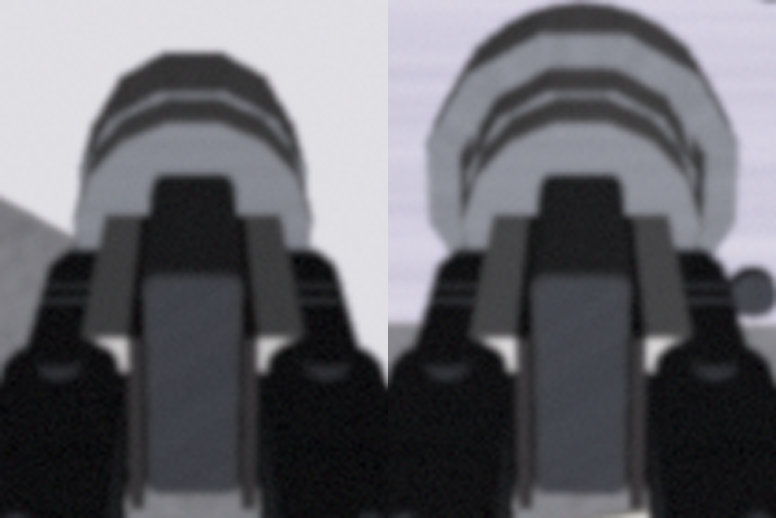

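```bash
python3 - <<'E'
from h import *
print(env.finish_job())
E
```

```text
the job is handed in; nothing more can be done
None
```

The large socket fits the port nut. It is seated fully home over the nut, upright and still held in the gripper, and the job is handed in at about 10 s of the 72 s allowed.

**Choice of socket:** The port nut nearest the stub-pipe end measured 26 to 29 mm across, clearly the largest of the three nuts. The large socket was the middle one of the three black-bladed sockets on the mat. I picked it up by its blade and it fitted on the first try, so the small and mid sockets were never lifted.

**Last checks that agreed:**
- **Depth:** the tool stopped at 104.4 mm. With no slip in the hand, that puts the socket mouth at 51 mm, the floor of the well. Commanding another 1 mm down gave no motion, only about 5 N more force.
- **Grip:** compared with the picture taken just after the lift, the socket had shifted no more than half a pixel in the hand. The tool axis is vertical within about 0.1°.
- **Other two sockets:** the small and mid sockets look unchanged on the mat.

**Checks that disagreed:**
- **Measured heights:** the first two-view heights came out about 4 mm low for the nut and 3 mm low for the blade. A later two-view measurement put the blade top at 86.5 mm, against the expected 87 mm.
- **First alignment move:** it stopped about 2 mm short of the port, and I corrected it from the picture before lowering the socket.
- **Bystanders:** the before-and-after top view differed around the union and the viewport, and very slightly at the spare nut. I take this as the arm or its shadow covering them. By eye in the scene camera, the union and viewport are within a couple of pixels of where they were.
- **Side force:** about 4 N of sideways force remained at the end, probably light contact with the well or nut.

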